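# Seat a lens barrel in a V-block and hold it down

## Robot

A 6-joint arm with a two-finger parallel gripper is mounted at the origin on a cart in front of the work surface, level with it; the furniture and walls round the work are solid. World frame = base frame: x ahead of the robot, y to its left, z up, the work surface at z = 0. Lengths are in m, angles in rad, forces in N, time in s.
With the tool pointing down it reaches from about 0.35 to 0.8 m from the base axis. Payload 7.3 kg.
Tool frame: the origin (TCP) lies between the finger pads; the fingertips stand 22 mm ahead of it and the grasp point (between the pads) lies 3 mm ahead of it; z points along the fingers, y is the direction in which the jaws open and shut (so a half turn about z gives the same grasp; the last joint's range is limited). The gripper opens to 85 mm and grips with 20 to 120 N. Pads are 22 mm wide; open, the fingers measure 114 mm over their backs; the gripper's body (76 mm by 85 mm) begins 54 mm behind the grasp point. The pads swing forward as they close: fully open they stand 13 mm farther back than shut.
Start: joints at [-1.481, 0.342, 1.524, -0, 1.275, -0.146], TCP at [0.123, -0.51, 0.228] pointing down, gripper open.
Joint ranges: [-2.53, 2.53], [-0.77, 2.02], [0.04, 2.7], [-1, 4.14], [0.28, 2.66], [-3.11, 3.11]. Speed limits (rad/s): [2.57, 2.57, 3.14, 3.14, 3.14, 3.14].

## Interface

Orientations are given as a rotation vector (axis times angle).
In Python, from station import arm gives the robot as it stands. The module is installed in compiled form; this text tells all that it offers.
- The arm moves only by the tool send_rows, never from a script. Its arguments are lists of equal length, an entry for each row: "dp": the shift along the world's x, y, z in mm, a list of three; "spin": the turn about the world's z in degrees; "grip": the finger opening in mm, from 0 to 85.4. In form: {"dp": [[tx, ty, tz], ...], "spin": [spin, ...], "grip": [grip, ...]}. A call has 1 to 10 rows; each row shifts and turns the commanded pose from where the row before left it; what a row does not reach is not made up. A row lasts 1/10 s, in which the tool goes at most 50 mm and 8.59 degrees, less where a joint would pass 70% of its speed; a pose out of reach is approached as far as the arm can. A call is refused whole if a number of a shift passes 50 or a number of a turn 8.59, either way. A call with a gripper value outside its range is refused whole. The fingers move at their own pace and stop on an object; "newtons" is the grip in N (left out, the last holds). Time passes only in rows, so rows that do not move let the fingers close. It gives the time, the measured TCP pose, the force and the opening at its end, in the units of the state.
- arm.state(): the state, without advancing time (a new reading comes with each control period).
- arm.get_image(name): name is "scene" or "side" or "wrist"; returns a dict with "color" (420x560x3 uint8, red, green, blue), "vfov" (degrees; the focal length in pixels is half the picture's height over the tangent of half this angle, whatever the lens; pixels are square), "cx", "cy" (the principal point, pixels), "k1" (the pictures are not rectified: a ray, as slopes to the right and down, at radius r is drawn at 1 + k1 r^2 times it, then the intrinsics apply), "R" (3x3) and "t" (3): a world point X has camera coordinates R X + t. Camera axes: x right, y down, z forward; pixel columns grow to the right and rows downward; lengths in m; the calibration is good to about 2 mm. A picture is of the moment at which its call begins. There is no depth.
- arm.hand_in(): hands the job in, once; it reports no verdict.
Trained networks look in the newest picture that a camera, given by its name, has taken for a name from the list of things; names that differ only in an ending like _2 or _b are one class to them, and where a whole thing is asked for, a point or a joint stands for the part that bears it (a point fixed in the world has none). Each returns a list of dicts, best first, with "p" (0 to 1); they miss things now and then, are a little off and sometimes report something else, mostly with a low value. They report only what shows in the picture. A call takes as long as a camera call.
- arm.recognise(target, camera): "centre" ([x, y, z] in m, in world coordinates, good to about 4 mm: the middle of the surface that is visible of it).
- arm.masks_of(target, camera): "mask" (420x560 bool, what is visible of it).
The state is a dict: "clock": time; "joint_pos": joint angles; "dq": joint speeds; "effort": joint torques, N m; "ee_pos": TCP position; "tool_rot": TCP orientation; "wrist_force": force on the tool from outside, world axes, zero at the start; "ft_torque": the same for the moment, N m; "grip_width": opening from 0.0 (shut) to 1.0 (fully open).
Only numpy, scipy, OpenCV 4.12 (cv2) and the standard library are available. Lean on these libraries where they do the work, as an engineer would, in place of code of your own. Each camera call takes 0.05 s, during which the arm holds its last target.

## Task

Swing the cradle's hold-down arm (red grip) up past upright so that it falls back and stays open, and lift the black lens barrel out of the blue saddles. Lay it in the groove of the metal V-block, centred lengthwise, and finish while still holding it there with the gripper: pressed straight down with about 15 N, so that it bears firmly and evenly on both sloping faces. Do not let go at the end, and leave the jar and the two bottles where they stand.

Things in the scene. Friction and masses are not known exactly. Their poses are not given: they have to be found in the camera images.
- lens_barrel: the loose black lens barrel: a plain cylinder 32 mm in diameter and 110 mm long, 110 to 230 g, thin brass rings near both ends, glass in its ends. Origin at its middle on its axis; x runs along the barrel (it may have rolled about x; both ends are alike). It starts lying in the cradle, its axis along the cradle's x and 42 mm above the bench.
- cradle: fixed storage cradle: white base 124 (x) by 180 (y, from -105 to +75) by 10 mm with two blue V saddles, 24 mm long each, 54 mm wide and up to 38 mm high, at x = -38 and +38 mm, the middle 52 mm between them is free for fingers down to the base. Origin on the bench under the middle of the barrel's place, z up; its -y side looks away from the robot. The steel post of the hold-down arm stands at y = -80 mm (42 mm wide, up to 78 mm high).
- hold_down (a joint): angle of the hold-down arm in rad: 0 when it lies level with its rubber pad on the barrel's middle; it grows as it swings up and over, 1.57 is upright, 2.6 the open stop. The hinge runs along the cradle's x; no spring: the 140 g arm falls by its own weight to whichever side of upright it is on, well damped (it takes about a second). Open means over 2.2.
- hold_down_hinge (a point): a point on the hold-down arm's hinge axis, in the middle of the arm's width, 68 mm above the bench, at cradle y = -80 mm.
- red_grip (a point): centre of the red grip at the free end of the arm, 140 mm from the hinge: a short roller fixed to the arm, its axis along the cradle's x, 18 mm long between its flat ends (pinch it there from above; the arm then turns between the pads) and 22 mm in diameter. Closed, it stands at cradle x = 0, y = +60 mm, 68 mm above the bench.
- v_block: fixed V-block: dark base 124 (x) by 90 (y) by 12 mm carrying two aluminium V supports, 24 mm long each, 68 mm wide, 56 mm high, at x = -38 and +38 mm, groove along x; the middle 52 mm between them is free for fingers down to the base. Origin under the middle of the base on the bench, z up.
- vee_seat (a point): the place of the barrel's middle when it is seated: on the groove's centre line, halfway along it, 55 mm above the bench; x along the groove.
- vee_left: the two faces of the V on its +y side, 45 degrees slope, fixed to the V-block (same origin and axes).
- vee_right: the two faces of the V on its -y side, 45 degrees slope, fixed to the V-block (same origin and axes).
- jar: bystander: specimen jar with a red lid, 52 mm across, 62 mm high, origin under its middle.
- violet_bottle: bystander: violet dropper bottle with a red teat, 42 mm across, 99 mm high, origin under its middle.
- oil: bystander: small amber bottle with a black cap, 33 mm across, 66 mm high, origin under its middle.

How it is judged:
On the way, in this order (a step that is already met when the one before it is completed fails the run):
1. the hold-down arm has been swung over and stands open (value of joint hold_down above 2.2 rad), for 0.2 s.
2. the barrel is lifted out of the cradle (its middle more than 90 mm above the bench) (height (world z) of lens_barrel above 0.09 m), for 0.1 s.
At the end, for the whole second after the job is handed in: The barrel lies still and fully down in the V (within 2 mm sideways and in height, 10 mm lengthwise, 0.04 rad along the groove), bears on each side of the V with 2.5 to 25 N, the gripper is still holding or pressing it, and the hold-down arm stands open (contact force between vee_left and lens_barrel between 2.5 and 25 N and contact force between vee_right and lens_barrel between 2.5 and 25 N and contact force between the fingers and lens_barrel above 2 N and x of lens_barrel in the frame of vee_seat between -0.01 and 0.01 m and y of lens_barrel in the frame of vee_seat between -0.002 and 0.002 m and z of lens_barrel in the frame of vee_seat between -0.002 and 0.002 m and angle between the x axis of lens_barrel and the x axis of vee_seat, either way round below 0.04 rad and linear speed of lens_barrel below 0.02 m/s and value of joint hold_down above 2.2 rad); the arm keeps its last pose, push and grip.
It fails at once if the jar is moved by more than 20 mm (distance of jar from where it was at the start of the episode above 0.02 m).
It fails at once if the violet bottle is moved by more than 20 mm (distance of violet_bottle from where it was at the start of the episode above 0.02 m).
It fails at once if the oil bottle is moved by more than 20 mm (distance of oil from where it was at the start of the episode above 0.02 m).
It fails at once if the barrel is rammed into the V (over 60 N on a side) (contact force between any of vee_left, vee_right and lens_barrel above 60 N).
It also fails if it takes over 58 s, if anything falls off the work surface, if the arm or the gripper's body presses on something with over 40 N, if the wrist force passes 120 N, or if a joint passes its speed limit or range.

## Working session

There is one attempt and no reset: what is moved stays moved. The work goes in short steps, Python scripts to look and compute and a tool call to move; the robot and the scene stay as the last step left them, time stands still between calls to the robot, and variables do not carry over. Pictures are saved under pics/ and viewed, and the job is handed in when it is done.

Besides the shell and the picture viewer there is one more tool, called by a JSON object that holds its "api" and its "payload". send_rows: Moves the arm, as the interface text tells. Its arguments: {"type":"object","properties":{"dp":{"type":"array","items":{"type":"array","items":{"type":"number"}}},"spin":{"type":"array","items":{"type":"number"}},"grip":{"type":"array","items":{"type":"number"}},"newtons":{"type":"number"}},"required":["dp","spin","grip"]}

```bash
mkdir -p pics; cat > h.py <<'E'
import numpy as np, cv2
from station import arm
def save(cam,name):
    im=arm.get_image(cam); cv2.imwrite(f"pics/{name}.png",im["color"][:,:,::-1]); return im
def cal(im):
    f=im["color"].shape[0]/2/np.tan(np.radians(im["vfov"])/2)
    return f,im["cx"],im["cy"],im["k1"],np.array(im["R"]),np.array(im["t"])
def proj(im,X):
    f,cx,cy,k,R,t=cal(im); c=R@np.asarray(X,float)+t; s=c[:2]/c[2]; s=s*(1+k*(s@s)); return np.array([cx+f*s[0],cy+f*s[1]])
def ray(im,u,v):
    f,cx,cy,k,R,t=cal(im); d=np.array([(u-cx)/f,(v-cy)/f]); s=d.copy()
    for _ in range(20): s=d/(1+k*(s@s))
    return -R.T@t, R.T@np.array([s[0],s[1],1])
def atz(im,u,v,z):
    o,d=ray(im,u,v); return o+d*(z-o[2])/d[2]
E
python3 - <<'E'
from h import *
for c in ["scene","side","wrist"]:
    im=save(c,c+"0"); print(c,im["vfov"],im["cx"],im["cy"],im["k1"],(-np.array(im["R"]).T@np.array(im["t"])).round(3))
    for n in ["lens_barrel","cradle","hold_down","red_grip","v_block","jar","violet_bottle","oil"]:
        r=arm.recognise(n,c); print(n,[(np.round(a["centre"],3).tolist(),round(a["p"],2)) for a in r[:2]])
print(arm.state())
E
```

```text
scene 47.8438285042664 282.3250083940064 220.26296297952516 -0.04568303245535858 [-0.286 -0.664  0.541]
lens_barrel [([0.441, -0.418, 0.049], 0.67)]
cradle [([0.42, -0.409, 0.01], 0.73)]
hold_down [([0.42, -0.409, 0.012], 0.69), ([0.428, -0.41, 0.074], 0.58)]
red_grip [([0.428, -0.409, 0.068], 0.84)]
v_block [([0.475, -0.145, 0.043], 0.65), ([0.467, -0.167, 0.027], 0.64)]
jar [([0.526, 0.033, 0.039], 0.67)]
violet_bottle [([0.458, -0.557, 0.047], 0.94)]
oil [([0.6, -0.223, 0.043], 0.48)]
side 56.55729550258247 276.96185966045175 207.99900124096746 -0.05787665162284656 [ 0.26  -0.894  0.607]
lens_barrel [([0.446, -0.434, 0.053], 0.61)]
cradle [([0.445, -0.415, 0.014], 0.83)]
hold_down [([0.447, -0.406, 0.074], 0.73)]
red_grip [([0.453, -0.404, 0.077], 0.98)]
v_block [([0.506, -0.179, 0.018], 0.91), ([0.45, -0.434, 0.056], 0.4)]
jar [([0.534, 0.026, 0.042], 0.91)]
violet_bottle [([0.464, -0.57, 0.061], 0.63)]
oil [([0.606, -0.234, 0.037], 0.8)]
wrist 68.46023030034983 278.79357098859555 210.68781903561688 -0.04314271015393539 [ 0.194 -0.493  0.374]
lens_barrel []
cradle []
hold_down []
red_grip []
v_block []
jar []
violet_bottle []
oil []
{'clock': 1.35, 'joint_pos': array([-1.48099693e+00,  3.41980793e-01,  1.52408993e+00,  2.07821760e-06,
        1.27539317e+00, -1.45971531e-01]), 'dq': array([ 0.00081878, -0.00177381,  0.00096493,  0.00073512,  0.00022592,
        0.00014543]), 'effort': array([ 7.04902450e-04, -4.33558774e+01, -2.46271455e+01, -9.42993984e-05,
        9.02809484e-05,  1.14739467e-05]), 'ee_pos': array([ 0.12267526, -0.51049261,  0.22823501]), 'tool_rot': array([ 3.11966083e+00,  3.69474825e-01, -2.55779144e-06]), 'wrist_force': array([-0.474311  ,  0.45411802, -0.12492718]), 'ft_torque': array([-0.03748037, -0.02593487,  0.00014397]), 'grip_width': 1.0008290470814771}
```

View pics/scene0.png

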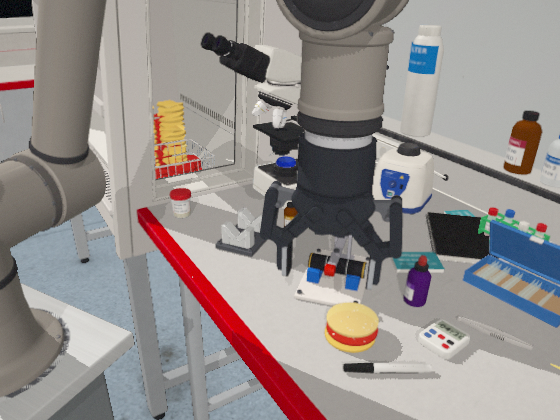

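View pics/side0.png

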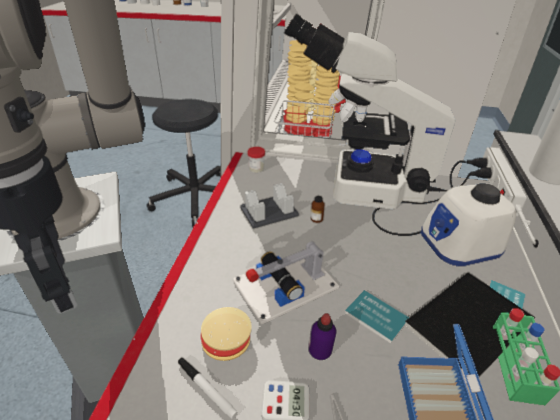

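View pics/wrist0.png

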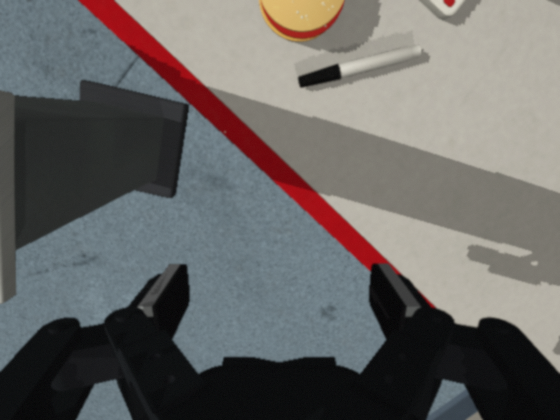

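The side view shows the cradle at about (287,280) with its red grip at (252,275), and the V-block at (270,208). The jar is at (257,158), the oil bottle at (317,208) and the violet bottle at (322,337). I'll zoom in to measure.

```bash
python3 - <<'E'
import cv2
a=cv2.imread("pics/side0.png")
cv2.imwrite("pics/side0c.png",cv2.resize(a[165:325,220:350],None,fx=4.5,fy=3.7*4.5/4.5,interpolation=cv2.INTER_CUBIC) if 0 else cv2.resize(a[180:325,220:350],None,fx=4,fy=4,interpolation=cv2.INTER_CUBIC))
a=cv2.imread("pics/scene0.png")
cv2.imwrite("pics/scene0c.png",cv2.resize(a[190:310,200:380],None,fx=4,fy=4,interpolation=cv2.INTER_CUBIC))
E
```

```text
(no output)
```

View pics/side0c.png

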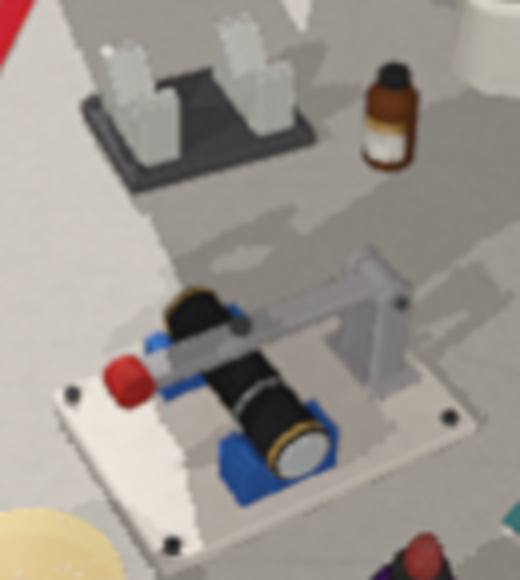

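View pics/scene0c.png

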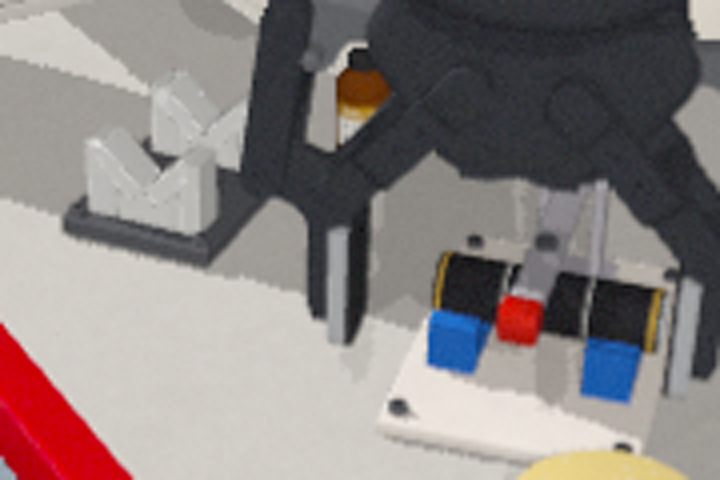

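```bash
python3 - <<'E'
from h import *
im=arm.get_image("side")
def p(x,y,z,ox=220,oy=180): return atz(im,ox+x/4,oy+y/4,z)
for n,x,y,z in [("cr L",55,397,.01),("cr B",165,555,.01),("cr R",475,425,.01),("vb L",83,103,.012),("vb B",137,185,.012),("vb R",315,135,.012),("vb T",210,68,.012)]:
    print(n,p(x,y,z).round(4))
for c in ["side","scene"]:
    i2=arm.get_image(c)
    for n in ["red_grip","lens_barrel","v_block","cradle"]:
        m=arm.masks_of(n,c)
        if m:
            ys,xs=np.nonzero(m[0]["mask"]); print(c,n,m[0]["p"],xs.mean().round(1),ys.mean().round(1),len(xs),xs.min(),xs.max(),ys.min(),ys.max())
E
```

```text
cr L [ 0.3675 -0.3613  0.01  ]
cr B [ 0.3911 -0.471   0.01  ]
cr R [ 0.562  -0.4459  0.01  ]
vb L [ 0.4453 -0.1303  0.012 ]
vb B [ 0.4545 -0.2172  0.012 ]
vb R [ 0.5722 -0.2056  0.012 ]
vb T [ 0.5334 -0.1194  0.012 ]
side red_grip 0.86 279.9 262.7 695 246 318 244 281
side lens_barrel 0.7 282.4 277.3 711 261 301 251 299
side v_block 0.6 268.1 207.8 1520 240 298 185 227
side cradle 0.7 284.9 283.2 3925 234 338 242 323
scene red_grip 0.62 335.1 256.7 420 324 347 237 276
scene lens_barrel 0.63 338.8 265.2 752 308 366 253 277
scene v_block 0.93 241.7 234.7 1527 215 265 208 256
scene cradle 0.84 332.7 279.1 2629 294 368 235 305
```

{"api": "send_rows", "payload": {"dp": [[40, 15, 5], [40, 15, 5], [40, 15, 5], [40, 15, 5], [40, 15, 0], [30, 10, 0], [0, 0, 0]], "spin": [0, 0, 0, 0, 0, 0, 0], "grip": [85, 60, 40, 40, 40, 40, 40], "newtons": 30}}

```text
clock: 2.6
ee_pos: [0.3559, -0.4238, 0.2481]
tool_rot: [-3.119, -0.376, -0.002]
wrist_force: [-1.2, 0.2, -0.0]
grip_width: 0.473
```

```bash
python3 - <<'E'
from h import *
im=save("wrist","w1"); s=arm.state(); print(s["ee_pos"],s["tool_rot"],s["clock"])
for n in ["lens_barrel","cradle","hold_down","red_grip","v_block"]:
    r=arm.recognise(n,"wrist"); print(n,[(np.round(a["centre"],3).tolist(),round(a["p"],2)) for a in r[:2]])
E
```

```text
[ 0.35405436 -0.42462404  0.24799941] [-3.11903612e+00 -3.74851515e-01  2.57875019e-04] 2.65
lens_barrel [([0.454, -0.416, 0.053], 0.57)]
cradle []
hold_down [([0.466, -0.4, 0.074], 0.74)]
red_grip [([0.467, -0.401, 0.07], 0.97)]
v_block [([0.473, -0.177, 0.015], 0.59)]
```

View pics/w1.png

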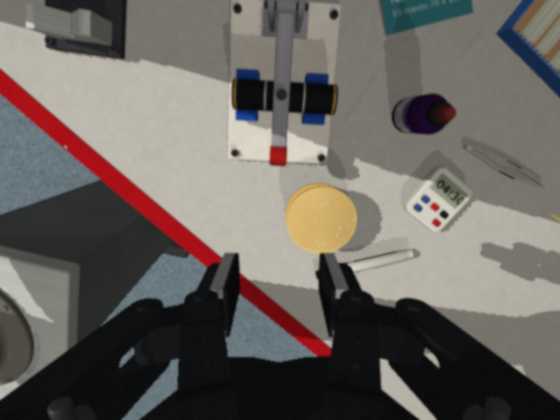

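The wrist view shows the whole cradle. The red grip is at (278,156), the barrel runs from (233,95) to (337,98), and the V-block shows at the top left. I'll zoom in for accurate corners.

```bash
python3 - <<'E'
import cv2
a=cv2.imread("pics/w1.png")
cv2.imwrite("pics/w1c.png",cv2.resize(a[0:180,215:355],None,fx=3.3,fy=3.3,interpolation=cv2.INTER_CUBIC))
cv2.imwrite("pics/w1d.png",cv2.resize(a[0:80,0:140],None,fx=5,fy=5,interpolation=cv2.INTER_CUBIC))
E
```

```text
(no output)
```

View pics/w1c.png

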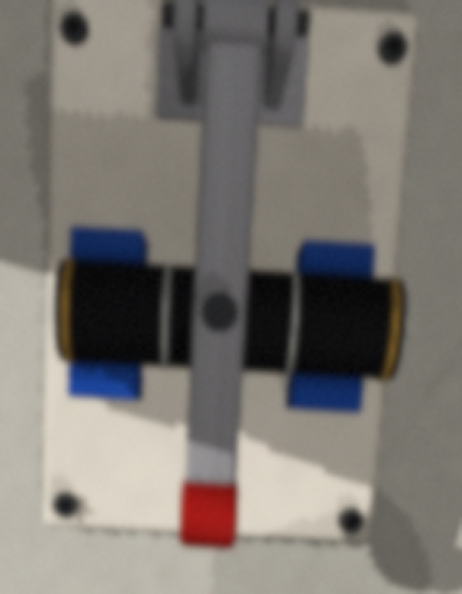

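```bash
python3 - <<'E'
from h import *
from scipy.optimize import least_squares
im=arm.get_image("wrist"); sd=arm.get_image("side")
P=lambda x,y:np.array([215+x/3.3,y/3.3])
Q=lambda x,y:np.array([220+x/4,180+y/4])
obs=[((.062,.075,.01),P(44,524),im),((-.062,.075,.01),P(373,545),im),((-.062,-.105,.01),P(413,14),im),
 ((.009,.06,.0785),P(183,500),im),((-.009,.06,.0785),P(237,502),im),
 ((.055,0,.045),P(58,311),im),((-.055,0,.045),P(403,329),im)]
side=[((.062,.075,.01),Q(55,397),sd),((-.062,.075,.01),Q(165,555),sd),((-.062,-.105,.01),Q(475,425),sd)]
def res(p,o):
    c,s=np.cos(p[2]),np.sin(p[2]); out=[]
    for X,uv,i in o:
        w=[p[0]+c*X[0]-s*X[1],p[1]+s*X[0]+c*X[1],X[2]]; out+=list(proj(i,w)-uv)
    return out
for o in (obs,side,obs+side):
    r=least_squares(res,[.45,-.41,1.75],args=(o,),loss='soft_l1')
    print(r.x,np.degrees(r.x[2]),np.round(res(r.x,o),1))
    p=r.x;c,s=np.cos(p[2]),np.sin(p[2]);print("grip",p[0]-s*.06,p[1]+c*.06,"hinge",p[0]+s*.08,p[1]-c*.08)
print(arm.state()["ee_pos"],arm.state()["clock"])
E
```

```text
[ 0.44618844 -0.40732802  1.74356035] 99.89864943701481 [ 0.2  0.  -0.  -0.3  4.2 -1.5 -0.1  4.1  1.2  4.5 -1.4 -1.2 -3.4 -0.1]
grip 0.38708164121028893 -0.41764237731901155 hinge 0.524997514207912 -0.3935755541945623
[ 0.45191125 -0.40291099  1.74545587] 100.00725445572613 [-0.9 -2.2 -0.2  2.9  1.8 -0.6]
grip 0.3928241007283847 -0.4133373576194761 hinge 0.5306941069609677 -0.38900915625917204
[ 0.44657886 -0.40663336  1.75154696] 100.35624847173597 [ 0.2 -0.   0.1 -1.1  3.  -2.6 -0.2  3.6  1.1  4.  -2.  -1.3 -3.9 -1.
 -3.1 -0.1 -2.1  5.4  0.2  1.2]
grip 0.38755631740076013 -0.41741943950795807 hinge 0.5252755815929653 -0.392251915387425
[ 0.3517491  -0.42601495  0.24830262] 3.0
```

View pics/w1d.png

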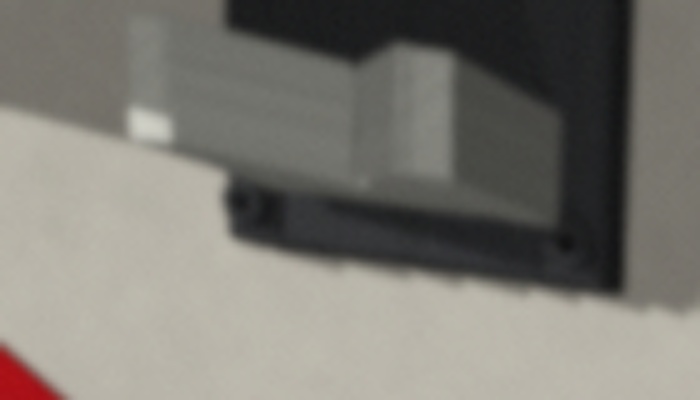

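```bash
cat > fit.py <<'E'
from h import *
from scipy.optimize import least_squares
im=arm.get_image("wrist"); sd=arm.get_image("side")
P=lambda x,y:np.array([215+x/3.3,y/3.3])
Q=lambda x,y:np.array([220+x/4,180+y/4])
V=lambda x,y:np.array([x/5,y/5])
def res(p,o):
    c,s=np.cos(p[2]),np.sin(p[2]); out=[]
    for X,uv,i in o:
        w=[p[0]+c*X[0]-s*X[1],p[1]+s*X[0]+c*X[1],X[2]]; out+=list(proj(i,w)-uv)
    return out
obs=[((.062,.075,.01),P(44,524),im),((-.062,.075,.01),P(373,545),im),((-.062,-.105,.01),P(413,14),im),
 ((.009,.06,.0785),P(183,513),im),((-.009,.06,.0785),P(237,517),im),((.05,.027,.038),P(69,398),im),((-.05,.027,.038),P(361,410),im),((.05,-.027,.038),P(69,228),im),((-.05,-.027,.038),P(374,243),im)]
side=[((.062,.075,.01),Q(55,397),sd),((-.062,.075,.01),Q(165,555),sd),((-.062,-.105,.01),Q(475,425),sd)]
vw=[((-.062,.045,.012),V(228,235),im),((-.062,-.045,.012),V(622,292),im)]
vs=[((-.062,.045,.012),Q(83,103),sd),((-.062,-.045,.012),Q(137,185),sd),((.062,-.045,.012),Q(315,135),sd)]
for n,o,g in (("w",obs,[.45,-.41,1.75]),("s",side,[.45,-.41,1.75]),("v w",vw,[.5,-.17,.1]),("v s",vs,[.5,-.17,.1])):
    r=least_squares(res,g,args=(o,),loss='soft_l1'); p=r.x
    print(n,p.round(4),np.degrees(p[2]).round(2),np.round(res(p,o),1))
    c,s=np.cos(p[2]),np.sin(p[2]);print("grip",p[0]-s*.06,p[1]+c*.06,"hinge",p[0]+s*.08,p[1]-c*.08)
print(arm.state()["ee_pos"],arm.state()["tool_rot"])
E
python3 fit.py
```

```text
w [ 0.4455 -0.4059  1.7591] 100.79 [-0.1  1.3 -0.3 -0.6  1.4 -2.  -0.7  0.9  0.6  0.5 -0.8  0.1  0.2  0.6
 -0.4 -0.5  0.5 -0.5]
grip 0.3865441236562098 -0.4171360306220675 hinge 0.5240680639863268 -0.390922182448279
s [ 0.4519 -0.4029  1.7455] 100.01 [-0.9 -2.2 -0.2  2.9  1.8 -0.6]
grip 0.3928241007283847 -0.4133373576194761 hinge 0.5306941069609677 -0.38900915625917204
v w [ 0.5066 -0.1695  0.0693] 3.97 [ 1.5 -0.  -1.3 -0. ]
grip 0.5024838472462708 -0.10967107425743605 hinge 0.5121743576400345 -0.24933529304058882
v s [ 0.5105 -0.1673  0.0986] 5.65 [-0.5 -0.3 -0.4  0.4  1.7 -0.2]
grip 0.5045486000543471 -0.10760096064650024 hinge 0.518323583357028 -0.24692163332292277
[ 0.35202975 -0.42589041  0.24828309] [3.11983494e+00 3.67588024e-01 3.55627390e-05]
```

{"api": "send_rows", "payload": {"dp": [[15, 5, -40], [15, 5, -40], [9, 1, -28], [0, 0, 0], [0, 0, 0]], "spin": [-3, 0, 0, 0, 0], "grip": [36, 36, 36, 36, 36]}}

```text
clock: 3.6
ee_pos: [0.3915, -0.4149, 0.1408]
tool_rot: [3.128, 0.288, -0.0]
wrist_force: [0.7, -1.2, 2.1]
grip_width: 0.416
```

```bash
python3 - <<'E'
from h import *
im=save("wrist","w2"); sd=save("side","s2"); s=arm.state(); print(s["ee_pos"],s["tool_rot"],s["clock"])
sc=cv2.imread("pics/s2.png"); cv2.imwrite("pics/s2c.png",cv2.resize(sc[180:325,200:350],None,fx=4,fy=4,interpolation=cv2.INTER_CUBIC))
for n in ["red_grip"]:
  for c in ["wrist","side"]:
    r=arm.recognise(n,c); print(n,[(np.round(a["centre"],3).tolist(),round(a["p"],2)) for a in r[:2]])
E
```

```text
[ 0.39184182 -0.41569874  0.14226483] [3.12541670e+00 2.86608363e-01 2.45840019e-03] 3.7
red_grip [([0.471, -0.399, 0.067], 0.65)]
red_grip [([0.453, -0.404, 0.078], 0.59)]
```

View pics/w2.png

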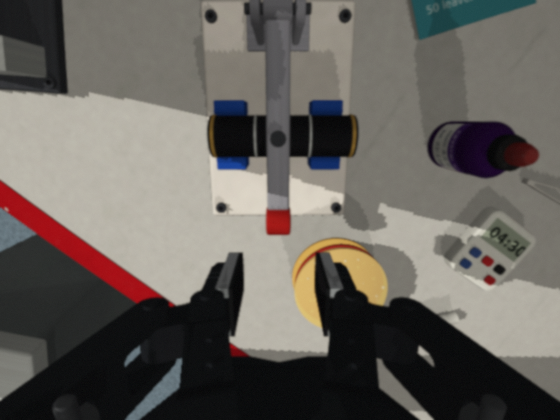

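View pics/s2c.png

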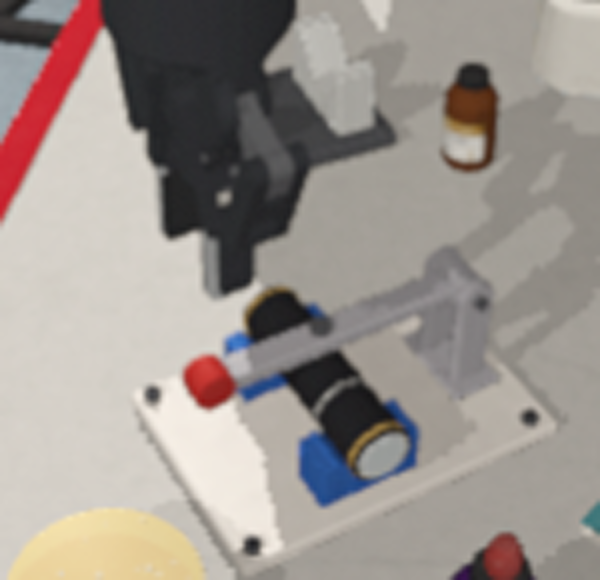

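```bash
python3 - <<'E'
from h import *
from scipy.optimize import least_squares
im=save("wrist","w3")
a=cv2.imread("pics/w3.png")
cv2.imwrite("pics/w3c.png",cv2.resize(a[90:245,195:365],None,fx=4,fy=4,interpolation=cv2.INTER_CUBIC))
hsv=cv2.cvtColor(a,cv2.COLOR_BGR2HSV)
m=((hsv[...,0]<8)|(hsv[...,0]>172))&(hsv[...,1]>150)&(hsv[...,2]>80)
ys,xs=np.nonzero(m[180:245,250:310]); print("red",xs.min()+250,xs.max()+250,ys.min()+180,ys.max()+180,xs.mean()+250)
for z in (.068,.079): print(proj(im,[.391,-.4145,z]))
s=arm.state(); print(s["ee_pos"],s["clock"]); print("tcp proj",proj(im,s["ee_pos"]+np.array([0,0,-.003])), proj(im,s["ee_pos"]+np.array([0,0,-.073])))
E
```

```text
red 265 287 210 233 276.0407407407407
[277.3631422  220.81457774]
[277.33616499 225.66690992]
[ 0.39172804 -0.4153905   0.14195173] 3.85
tcp proj [279.01933382 262.04828492] [278.7043656  220.51383525]
```

View pics/w3c.png

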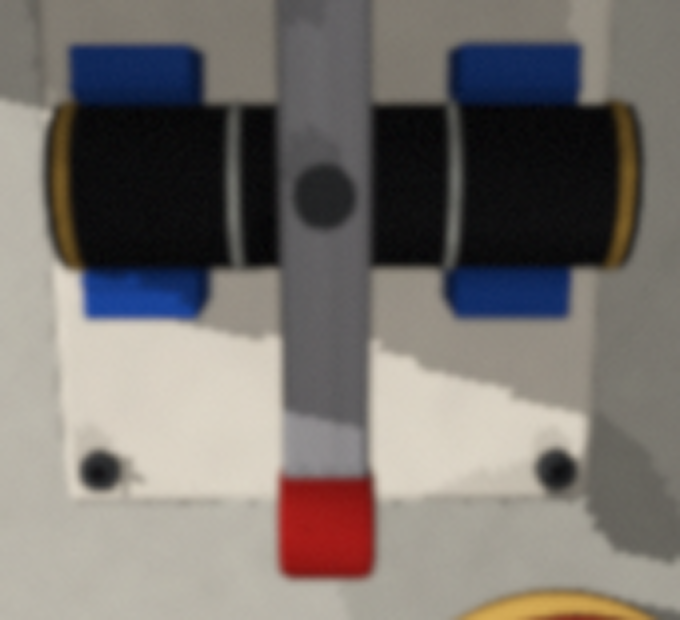

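{"api": "send_rows", "payload": {"dp": [[0, 1, -30], [0, 0, -30], [0, 0, -10], [0, 0, 0], [0, 0, 0], [0, 0, 0], [0, 0, 0], [0, 0, 0]], "spin": [0, 0, 0, 0, 0, 0, 0, 0], "grip": [36, 36, 36, 36, 10, 10, 10, 10], "newtons": 25}}

```text
clock: 4.65
ee_pos: [0.3921, -0.4139, 0.0715]
tool_rot: [3.127, 0.288, 0.002]
wrist_force: [0.2, 1.2, 5.6]
grip_width: 0.193
```

```bash
python3 - <<'E'
from h import *
im=save("wrist","w4"); sd=save("side","s4"); s=arm.state(); print({k:np.round(s[k],4) for k in ["ee_pos","wrist_force","ft_torque","grip_width","clock"]})
sc=cv2.imread("pics/s4.png"); w=cv2.imread("pics/w4.png")
cv2.imwrite("pics/c4.png",np.hstack([cv2.resize(sc[200:300,200:330],(520,400),interpolation=cv2.INTER_CUBIC),cv2.resize(w[150:300,230:330],(267,400))]))
E
```

```text
{'ee_pos': array([ 0.3921, -0.4139,  0.0715]), 'wrist_force': array([0.0079, 2.4389, 5.2028]), 'ft_torque': array([0.3603, 0.1445, 0.0228]), 'grip_width': np.float64(0.1934), 'clock': np.float64(4.75)}
```

View pics/c4.png

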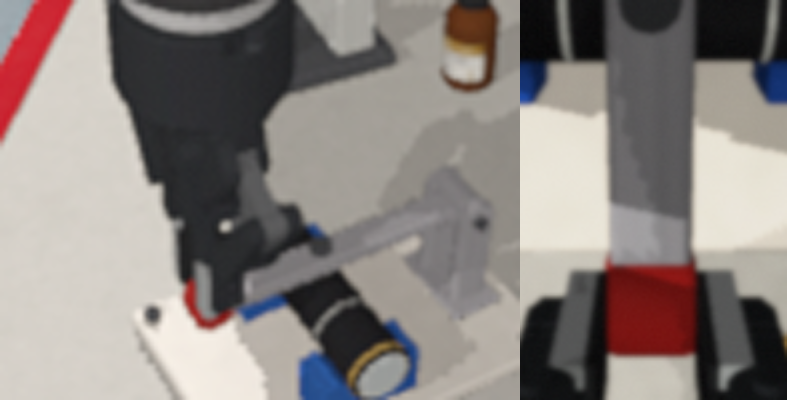

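```bash
python3 - <<'E'
import numpy as np
a=np.radians(np.arange(0,121,6)); s=140*(1-np.cos(a)); P=np.c_[s*.983,s*.184,140*np.sin(a)]
R=np.round(P,0); print(np.diff(R,axis=0).astype(int).tolist())
E
```

```text
[[1, 0, 15], [2, 1, 14], [4, 0, 14], [5, 1, 14], [6, 1, 13], [8, 2, 12], [9, 2, 12], [11, 2, 10], [11, 2, 9], [12, 2, 8], [13, 2, 7], [13, 3, 5], [14, 2, 4], [14, 3, 2], [15, 3, 1], [14, 2, -1], [14, 3, -2], [14, 3, -4], [14, 2, -5], [12, 3, -7]]
```

{"api": "send_rows", "payload": {"dp": [[1, 0, 15], [2, 1, 14], [4, 0, 14], [5, 1, 14], [6, 1, 13], [8, 2, 12], [9, 2, 12], [11, 2, 10], [0, 0, 0]], "spin": [0, 0, 0, 0, 0, 0, 0, 0, 0], "grip": [10, 10, 10, 10, 10, 10, 10, 10, 10]}}

```text
clock: 5.65
ee_pos: [0.4391, -0.4049, 0.1756]
tool_rot: [3.125, 0.289, 0.003]
wrist_force: [0.1, -1.8, -1.0]
grip_width: 0.18
```

```bash
python3 - <<'E'
from h import *
sd=save("side","s5"); s=arm.state(); print({k:np.round(s[k],4) for k in ["ee_pos","wrist_force","ft_torque","grip_width","clock"]})
sc=cv2.imread("pics/s5.png"); 
cv2.imwrite("pics/c5.png",cv2.resize(sc[150:300,200:350],(600,600),interpolation=cv2.INTER_CUBIC))
E
```

```text
{'ee_pos': array([ 0.4381, -0.4051,  0.1747]), 'wrist_force': array([-1.1746, -3.2553, -1.9261]), 'ft_torque': array([-0.4822,  0.0738, -0.0301]), 'grip_width': np.float64(0.1787), 'clock': np.float64(5.7)}
```

View pics/c5.png

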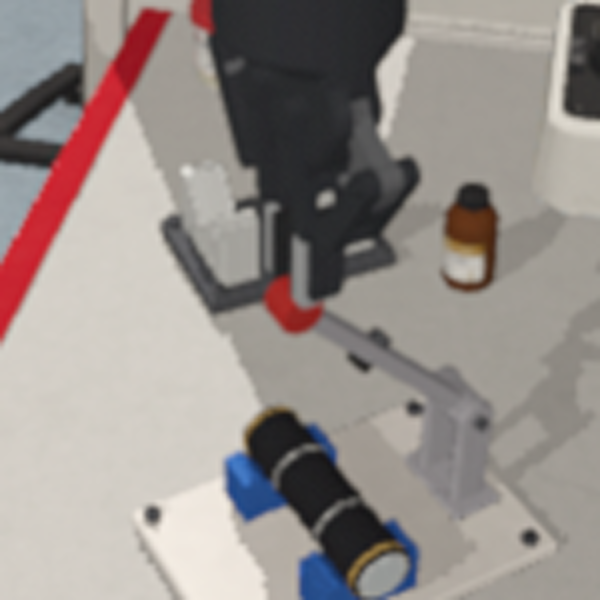

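```bash
python3 - <<'E'
from h import *
im=arm.get_image("side"); u=np.array([.983,.184,0])
H=np.array([.5297,-.388,.068])
for d in range(20,70,4):
    a=np.radians(d); X=H-u*.14*np.cos(a)+np.array([0,0,.14*np.sin(a)]); print(d,X.round(3),proj(im,X).round(1))
E
```

```text
20 [ 0.4   -0.412  0.116] [255.9 255. ]
24 [ 0.404 -0.412  0.125] [257.7 250.6]
28 [ 0.408 -0.411  0.134] [259.8 246.2]
32 [ 0.413 -0.41   0.142] [262.2 241.7]
36 [ 0.418 -0.409  0.15 ] [264.9 237.3]
40 [ 0.424 -0.408  0.158] [267.9 232.8]
44 [ 0.431 -0.407  0.165] [271.3 228.5]
48 [ 0.438 -0.405  0.172] [274.8 224.3]
52 [ 0.445 -0.404  0.178] [278.6 220.1]
56 [ 0.453 -0.402  0.184] [282.7 216.2]
60 [ 0.461 -0.401  0.189] [286.9 212.4]
64 [ 0.469 -0.399  0.194] [291.2 208.9]
68 [ 0.478 -0.398  0.198] [295.7 205.6]
```

The roller is at about 47°, as commanded, so nothing has slipped. I'll carry on over the top.

{"api": "send_rows", "payload": {"dp": [[11, 2, 9], [12, 2, 8], [13, 2, 7], [13, 3, 5], [14, 2, 4], [14, 3, 2], [15, 3, 1], [14, 2, -1], [14, 3, -2], [0, 0, 0]], "spin": [0, 0, 0, 0, 0, 0, 0, 0, 0, 0], "grip": [10, 10, 10, 10, 10, 10, 10, 10, 10, 10], "newtons": 40}}

```text
clock: 6.75
ee_pos: [0.5603, -0.3824, 0.2105]
tool_rot: [3.124, 0.289, 0.01]
wrist_force: [1.6, 3.3, 15.6]
grip_width: 0.127
```

{"api": "send_rows", "payload": {"dp": [[14, 3, -4], [14, 2, -5], [12, 3, -7], [0, 0, 0]], "spin": [0, 0, 0, 0], "grip": [10, 10, 10, 10]}}

```text
clock: 7.15
ee_pos: [0.603, -0.3743, 0.1963]
tool_rot: [3.121, 0.291, 0.021]
wrist_force: [8.7, 3.6, 20.4]
grip_width: 0.129
```

```bash
python3 - <<'E'
from h import *
sd=save("side","s6"); s=arm.state(); print({k:np.round(s[k],4) for k in ["ee_pos","wrist_force","ft_torque","grip_width","clock"]})
sc=cv2.imread("pics/s6.png"); 
cv2.imwrite("pics/c6.png",cv2.resize(sc[150:300,210:360],(600,600),interpolation=cv2.INTER_CUBIC))
E
```

```text
{'ee_pos': array([ 0.6024, -0.3745,  0.1966]), 'wrist_force': array([ 9.3579,  3.8589, 19.7452]), 'ft_torque': array([ 6.2210e-01, -1.3456e+00,  1.2000e-03]), 'grip_width': np.float64(0.1282), 'clock': np.float64(7.2)}
```

View pics/c6.png

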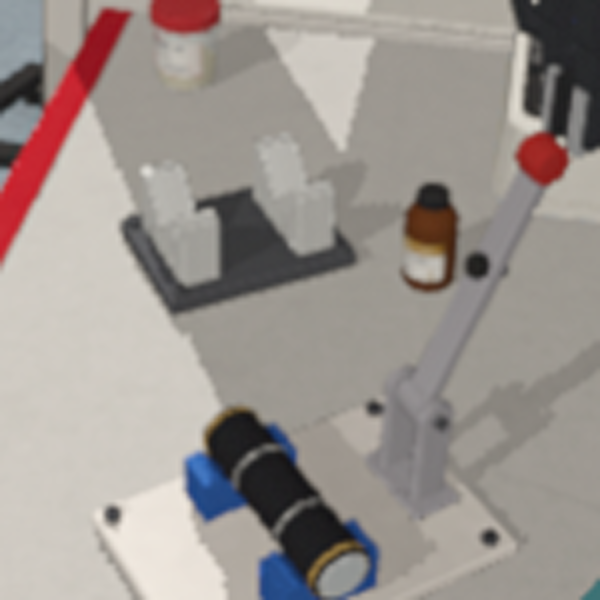

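```bash
python3 - <<'E'
from h import *
im=arm.get_image("side"); u=np.array([.983,.184,0])
H=np.array([.5297,-.388,.068])
for d in range(90,130,4):
    a=np.radians(d); X=H-u*.14*np.cos(a)+np.array([0,0,.14*np.sin(a)]); print(d,X.round(3),proj(im,X).round(1))
w=save("wrist","w6")
E
```

```text
90 [ 0.53  -0.388  0.208] [320.9 192.5]
94 [ 0.539 -0.386  0.208] [325.4 191.1]
98 [ 0.549 -0.384  0.207] [329.7 190.1]
102 [ 0.558 -0.383  0.205] [333.9 189.5]
106 [ 0.568 -0.381  0.203] [337.9 189.1]
110 [ 0.577 -0.379  0.2  ] [341.8 189.1]
114 [ 0.586 -0.378  0.196] [345.4 189.4]
118 [ 0.594 -0.376  0.192] [348.8 190. ]
122 [ 0.603 -0.374  0.187] [352.  190.9]
126 [ 0.611 -0.373  0.181] [354.9 192.1]
```

View pics/w6.png

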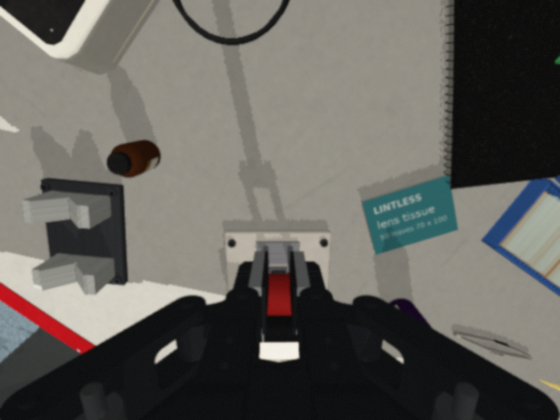

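The arm is at about 114°, past upright, with the roller at the pads. I'll open the gripper and rise.

{"api": "send_rows", "payload": {"dp": [[0, 0, 0], [0, 0, 0], [0, 0, 0], [0, 0, 15], [0, 0, 25], [-10, 0, 25], [-30, 0, 10], [-40, 0, 0]], "spin": [0, 0, 0, 0, 0, 0, 0, 0], "grip": [50, 50, 50, 50, 50, 50, 50, 50]}}

```text
clock: 8.1
ee_pos: [0.5177, -0.3748, 0.2667]
tool_rot: [3.127, 0.289, 0.002]
wrist_force: [-1.2, -0.6, -0.3]
grip_width: 0.583
```

```bash
python3 - <<'E'
from h import *
sd=save("side","s7"); s=arm.state(); print({k:np.round(s[k],4) for k in ["ee_pos","tool_rot","wrist_force","joint_pos","grip_width","clock"]})
w=save("wrist","w7")
E
```

```text
{'ee_pos': array([ 0.5103, -0.3739,  0.265 ]), 'tool_rot': array([-3.1252, -0.2845,  0.0107]), 'wrist_force': array([-2.2988, -1.1399, -0.7957]), 'joint_pos': array([-0.752 ,  0.53  ,  1.1245, -0.0028,  1.4942,  0.6375]), 'grip_width': np.float64(0.5861), 'clock': np.float64(8.15)}
```

View pics/s7.png

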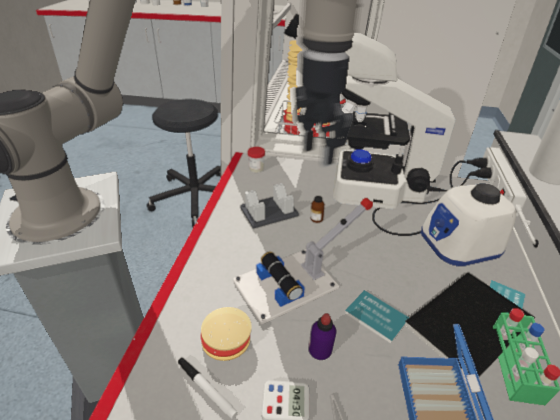

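View pics/w7.png

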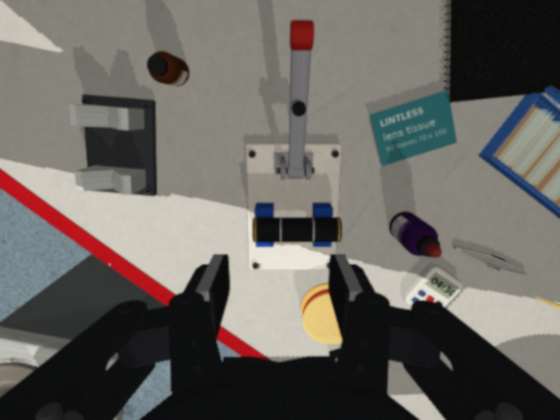

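The hold-down arm is open: red tip at (367,205) in the side view, and the barrel lies free. The wrist view now also shows the V-block at (120,145). I'll retake it with the arm at rest for measuring.

```bash
python3 - <<'E'
from h import *
im=arm.get_image("wrist")
im=save("wrist","w8"); s=arm.state(); print(s["ee_pos"],s["tool_rot"],s["clock"])
print("seat?",proj(im,[.51,-.168,.055]))
np.savez("w8.npz",**{k:im[k] for k in ["color","vfov","cx","cy","k1","R","t"]})
a=cv2.imread("pics/w8.png")
cv2.imwrite("pics/w8a.png",cv2.resize(a[80:210,55:175],None,fx=4.5,fy=4.5,interpolation=cv2.INTER_CUBIC))
cv2.imwrite("pics/w8b.png",cv2.resize(a[130:280,235:355],None,fx=4,fy=4,interpolation=cv2.INTER_CUBIC))
E
```

```text
[ 0.51680908 -0.37486317  0.26600064] [-3.12805447e+00 -2.85104858e-01  7.03043721e-04] 8.3
seat? [104.29655155 156.43872139]
```

View pics/w8a.png

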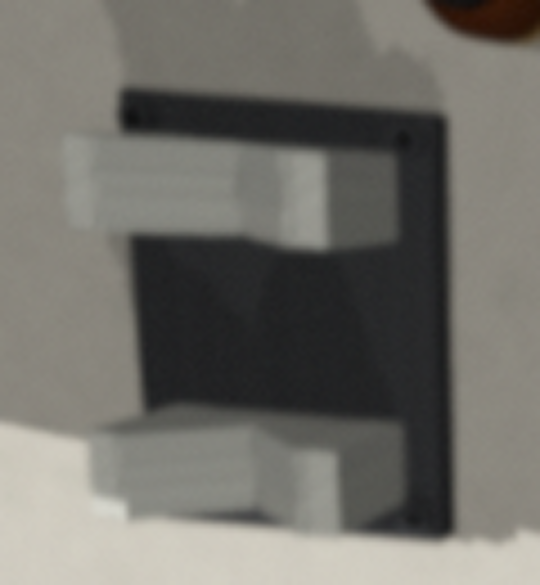

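View pics/w8b.png

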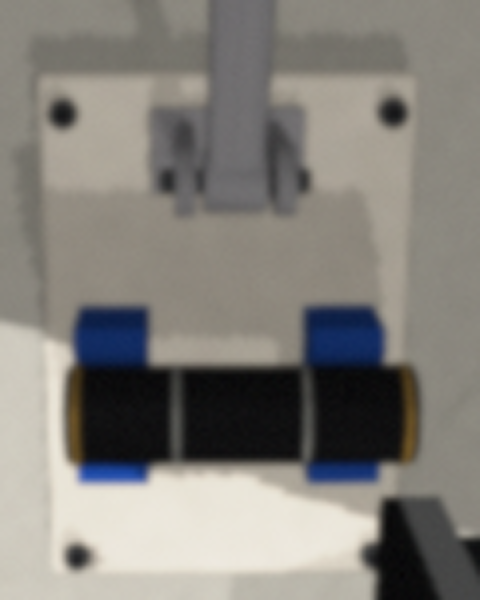

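```bash
cat > fit2.py <<'E'
from h import *
from scipy.optimize import least_squares
im=dict(np.load("w8.npz")); im={k:(v if v.ndim else float(v)) for k,v in im.items()}
A=lambda x,y:np.array([55+x/4.5,80+y/4.5]); B=lambda x,y:np.array([235+x/4,130+y/4])
def res(p,o):
    c,s=np.cos(p[2]),np.sin(p[2]); out=[]
    for X,uv,i in o:
        w=[p[0]+c*X[0]-s*X[1],p[1]+s*X[0]+c*X[1],X[2]]; out+=list(proj(i,w)-uv)
    return out
# tool x up image: cradle -y up, cradle +x left ; vblock +x up, +y left
cr=[((.062,-.105,.01),B(40,75),im),((-.062,-.105,.01),B(415,77),im),((.062,.075,.01),B(53,570),im)]
vb=[((.062,.045,.012),A(122,90),im),((.062,-.045,.012),A(446,117),im),((-.062,-.045,.012),A(452,537),im)]
for n,o,g in (("cr",cr,[.45,-.41,1.75]),("vb",vb,[.51,-.17,.1])):
    r=least_squares(res,g,args=(o,)); p=r.x
    print(n,p.round(4),np.degrees(p[2]).round(2),np.round(res(p,o),1))
c=B(243,415); print("barrel ctr",atz(im,*c,.052),"ends",atz(im,*B(68,415),.042),atz(im,*B(418,415),.042))
s=[np.array([0.0,-.034,.056])]
p=r.x
for X in [(-.05,.034,.056),(-.026,.034,.056),(.026,.034,.056),(.05,.034,.056),(.05,0,.0324),(-.026,0,.0324)]:
    c_,s_=np.cos(p[2]),np.sin(p[2]); w=[p[0]+c_*X[0]-s_*X[1],p[1]+s_*X[0]+c_*X[1],X[2]]; uv=proj(im,w); print(X,((uv-[55,80])*4.5).round(0))
E
python3 fit2.py
```

```text
cr [ 0.4502 -0.4027  1.7487] 100.19 [-1.1 -0.5  1.6 -0.6 -0.6  1.6]
vb [ 0.5099 -0.1655  0.0928] 5.32 [ 0.4 -0.4 -0.6 -1.   0.2  1.7]
barrel ctr [ 0.45500623 -0.40624681  0.052     ] ends [ 0.44121636 -0.35235605  0.042     ] [ 0.46138431 -0.46271066  0.042     ]
(-0.05, 0.034, 0.056) [100. 520.]
(-0.026, 0.034, 0.056) [ 91. 432.]
(0.026, 0.034, 0.056) [ 73. 231.]
(0.05, 0.034, 0.056) [ 64. 133.]
(0.05, 0, 0.0324) [246. 144.]
(-0.026, 0, 0.0324) [263. 426.]
```

{"api": "send_rows", "payload": {"dp": [[-7, -3, -10], [-7, -3, -10], [-7, -3, -10], [-7, -3, -10], [-7, -3, -10], [-6, -3, -10], [-6, -3, -10], [-6, -3, -10], [-6, -4, -10], [-6, -4, -10]], "spin": [8.5, 8.5, 8.5, 8.5, 8.5, 8.5, 8.5, 8.5, 8.5, 8.5], "grip": [60, 60, 60, 60, 60, 60, 60, 60, 60, 60]}}

```text
clock: 9.3
ee_pos: [0.4535, -0.4069, 0.1651]
tool_rot: [-2.104, -2.333, -0.0]
wrist_force: [0.4, 0.7, -0.9]
grip_width: 0.705
```

{"api": "send_rows", "payload": {"dp": [[0, 0, -10], [0, 0, 0], [0, 0, 0]], "spin": [5, 0, 0], "grip": [60, 60, 60]}}

```text
clock: 9.6
ee_pos: [0.4534, -0.4066, 0.1559]
tool_rot: [-2.011, -2.413, -0.0]
wrist_force: [0.5, 0.2, 0.0]
grip_width: 0.696
```

```bash
python3 - <<'E'
from h import *
im=arm.get_image("wrist")
im=save("wrist","w9"); s=arm.state(); print(s["ee_pos"],s["tool_rot"],s["clock"],s["joint_pos"][5])
print("heading",np.degrees(2*np.arctan2(s["tool_rot"][1],s["tool_rot"][0])))
for p in ([.451,-.4065,.042],[.4413,-.3524,.042],[.4608,-.4606,.042]): print(proj(im,p).round(1))
print("tcp",proj(im,s["ee_pos"]-[0,0,.003]).round(1),proj(im,np.r_[s["ee_pos"][:2],.042]).round(1))
E
```

```text
[ 0.45339415 -0.40674308  0.15659788] [ 2.00956598e+00  2.41350410e+00 -9.40513120e-05] 9.7 -1.0392142522207177
heading 100.43615689067619
[275.8 204.8]
[275.9 140.8]
[275.9 261.9]
tcp [278.5 262.6] [278.5 205.6]
```

View pics/w9.png

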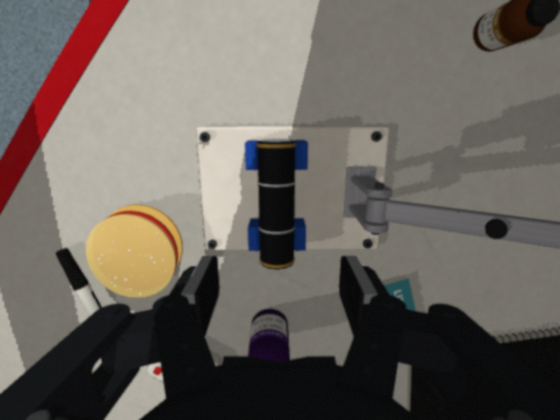

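{"api": "send_rows", "payload": {"dp": [[-1, 0, -30], [-1, 0, -30], [0, 0, -30], [0, 0, -15], [0, 0, -6], [0, 0, 0], [0, 0, 0]], "spin": [0, 0, 0, 0, 0, 0, 0], "grip": [60, 60, 60, 60, 60, 60, 60]}}

```text
clock: 10.4
ee_pos: [0.4514, -0.4071, 0.0464]
tool_rot: [2.008, 2.414, -0.0]
wrist_force: [-0.6, -0.2, -0.3]
grip_width: 0.703
```

```bash
python3 - <<'E'
from h import *
im=save("wrist","w10"); s=arm.state(); print({k:np.round(s[k],4) for k in ["ee_pos","tool_rot","wrist_force","grip_width","clock"]})
E
```

```text
{'ee_pos': array([ 0.4514, -0.4072,  0.0466]), 'tool_rot': array([ 2.0072e+00,  2.4134e+00, -5.0000e-04]), 'wrist_force': array([-0.4237, -0.4291,  0.5933]), 'grip_width': np.float64(0.7037), 'clock': np.float64(10.45)}
```

View pics/w10.png

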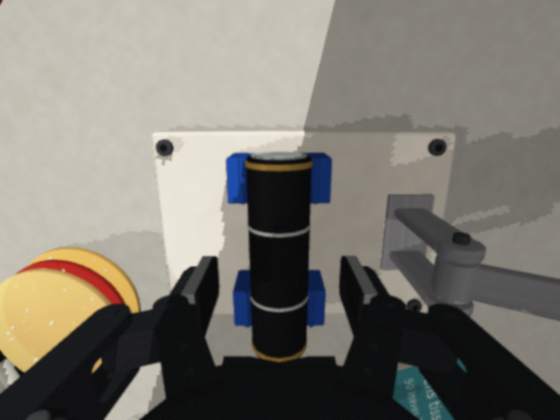

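{"api": "send_rows", "payload": {"dp": [[0, 0, -1], [0, 0, 0], [0, 0, 0], [0, 0, 0], [0, 0, 0]], "spin": [0, 0, 0, 0, 0], "grip": [22, 22, 22, 22, 22], "newtons": 40}}

```text
clock: 10.95
ee_pos: [0.4512, -0.4067, 0.0451]
tool_rot: [2.008, 2.414, 0.0]
wrist_force: [0.4, 1.4, 6.1]
grip_width: 0.304
```

{"api": "send_rows", "payload": {"dp": [[0, 0, 0], [0, 0, 10], [0, 0, 20], [0, 0, 25], [0, 0, 25], [0, 0, 20], [0, 0, 0], [0, 0, 0]], "spin": [0, 0, 0, 0, 0, 0, 0, 0], "grip": [22, 22, 22, 22, 22, 22, 22, 22]}}

```text
clock: 11.75
ee_pos: [0.4503, -0.4063, 0.1438]
tool_rot: [-2.008, -2.415, -0.0]
wrist_force: [0.7, -0.2, -2.6]
grip_width: 0.304
```

```bash
python3 - <<'E'
from h import *
im=save("wrist","w11"); sd=save("side","s11"); s=arm.state(); print({k:np.round(s[k],4) for k in ["ee_pos","tool_rot","wrist_force","ft_torque","grip_width","clock"]})
E
```

```text
{'ee_pos': array([ 0.4499, -0.4058,  0.1426]), 'tool_rot': array([-2.0069e+00, -2.4132e+00, -7.0000e-04]), 'wrist_force': array([ 0.3917,  0.0383, -1.4376]), 'ft_torque': array([-0.0069, -0.0333,  0.0272]), 'grip_width': np.float64(0.2962), 'clock': np.float64(11.85)}
```

View pics/w11.png

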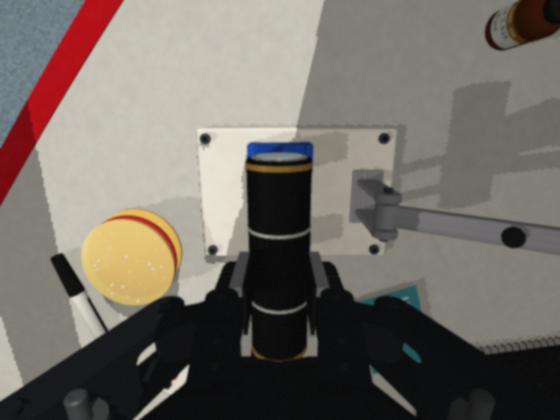

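View pics/s11.png

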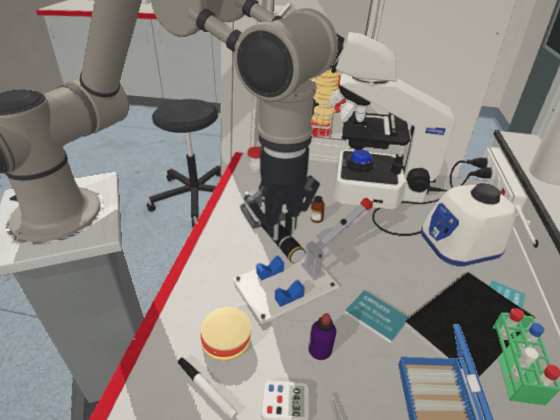

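The barrel is lifted level and the hold-down arm stays open. Next I'll carry it to above the V-block, spinning −95° on the way.

{"api": "send_rows", "payload": {"dp": [[5, 15, 10], [5, 20, 10], [5, 20, 0], [5, 20, 0], [5, 20, 0], [5, 20, 0], [5, 20, 0], [5, 20, 0], [5, 20, 0], [5, 20, 0]], "spin": [-8.5, -8.5, -8.5, -8.5, -8.5, -8.5, -8.5, -8.5, -8.5, -8.5], "grip": [22, 22, 22, 22, 22, 22, 22, 22, 22, 22]}}

```text
clock: 12.85
ee_pos: [0.5001, -0.2103, 0.1627]
tool_rot: [-3.112, -0.414, 0.004]
wrist_force: [-0.5, -0.8, -1.4]
grip_width: 0.298
```

{"api": "send_rows", "payload": {"dp": [[5, 20, 0], [5, 20, 0], [0, 6, 0], [0, 0, 0], [0, 0, 0], [0, 0, 0]], "spin": [-8, -2, 0, 0, 0, 0], "grip": [22, 22, 22, 22, 22, 22]}}

```text
clock: 13.45
ee_pos: [0.5104, -0.1664, 0.164]
tool_rot: [3.138, 0.15, -0.001]
wrist_force: [0.7, -0.4, -2.2]
grip_width: 0.302
```

```bash
python3 - <<'E'
from h import *
im=arm.get_image("wrist"); im=save("wrist","w12"); sd=save("side","s12"); s=arm.state(); print({k:np.round(s[k],4) for k in ["ee_pos","tool_rot","wrist_force","ft_torque","grip_width","clock"]})
print("heading",np.degrees(2*np.arctan2(s["tool_rot"][1],s["tool_rot"][0])))
np.savez("w12.npz",**{k:im[k] for k in ["color","vfov","cx","cy","k1","R","t"]})
a=cv2.imread("pics/s12.png"); cv2.imwrite("pics/c12.png",cv2.resize(a[120:270,200:360],None,fx=4,fy=4,interpolation=cv2.INTER_CUBIC))
E
```

```text
{'ee_pos': array([ 0.5105, -0.1662,  0.1642]), 'tool_rot': array([ 3.1378,  0.1498, -0.    ]), 'wrist_force': array([ 0.2187, -0.0843, -1.458 ]), 'ft_torque': array([ 0.0011, -0.0611,  0.0311]), 'grip_width': np.float64(0.2965), 'clock': np.float64(13.6)}
heading 5.466540008034192
```

View pics/w12.png

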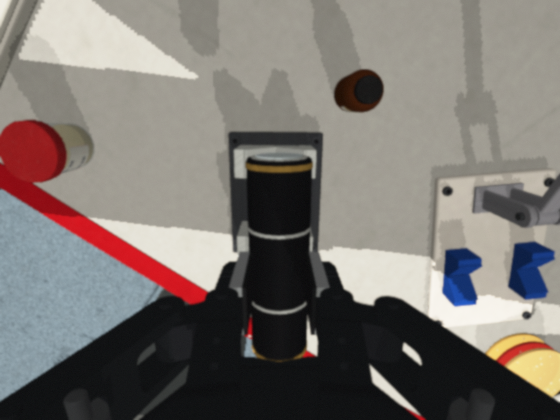

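View pics/c12.png

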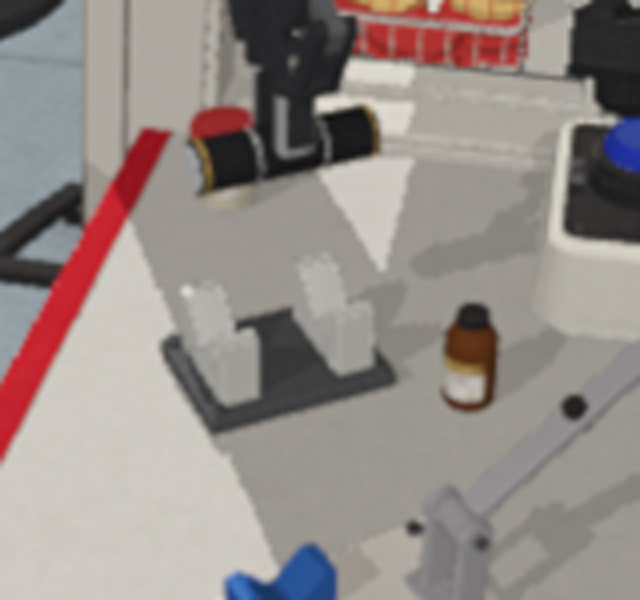

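```bash
python3 - <<'E'
import cv2
a=cv2.imread("pics/w12.png")
cv2.imwrite("pics/w12c.png",cv2.resize(a[120:260,215:340],None,fx=4.2,fy=4.2,interpolation=cv2.INTER_CUBIC))
E
```

```text
(no output)
```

View pics/w12c.png

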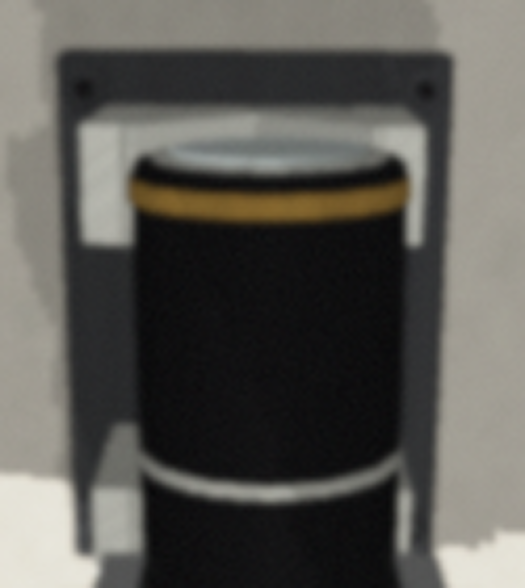

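```bash
python3 - <<'E'
from h import *
from scipy.optimize import least_squares
im=dict(np.load("w12.npz")); im={k:(v if v.ndim else float(v)) for k,v in im.items()}
C=lambda x,y:np.array([215+x/4.2,120+y/4.2])
def res(p,o):
    c,s=np.cos(p[2]),np.sin(p[2]); out=[]
    for X,uv,i in o:
        w=[p[0]+c*X[0]-s*X[1],p[1]+s*X[0]+c*X[1],X[2]]; out+=list(proj(i,w)-uv)
    return out
o=[((.062,.045,.012),C(57,54),im),((.062,-.045,.012),C(452,54),im),((.05,.034,.056),C(80,123),im),((.026,.034,.056),C(82,245),im),((.05,-.034,.056),C(425,123),im),((.026,-.034,.056),C(422,245),im),((-.026,.034,.056),C(93,488),im)]
r=least_squares(res,[.51,-.167,.09],args=(o,)); p=r.x; print(p.round(4),np.degrees(p[2]),np.round(res(p,o),1))
# barrel: fit centre y offset, assuming z
s=arm.state(); print(s["ee_pos"])
for zc in (.157,.161,.165):
    # gold ring edges: ring at 50mm, silhouettes
    o,d=ray(im,*C(270,198)); P=o+d*(zc-o[2])/d[2]; Q=atz(im,*C(270,480),zc); print(zc,P.round(4),Q.round(4),np.degrees(np.arctan2(*(P-Q)[[1,0]])))
E
```

```text
[ 0.5092 -0.163   0.0944] 5.410487440630382 [-0.8 -0.8  0.8 -0.7 -0.8  0.2 -0.1  0.3  0.7  0.2  0.4  0.3 -0.3  0.5]
[ 0.51052958 -0.16617926  0.16415462]
0.157 [ 0.5602 -0.1615  0.157 ] [ 0.5247 -0.1649  0.157 ] 5.457142951410881
0.161 [ 0.5608 -0.1615  0.161 ] [ 0.5262 -0.1648  0.161 ] 5.457142951410871
0.165 [ 0.5614 -0.1614  0.165 ] [ 0.5278 -0.1646  0.165 ] 5.4571429514109075
```

{"api": "send_rows", "payload": {"dp": [[0, 3, -20], [0, 0, -25], [0, 0, -25], [0, 0, -16], [0, 0, -8], [0, 0, 0], [0, 0, 0]], "spin": [0, 0, 0, 0, 0, 0, 0], "grip": [22, 22, 22, 22, 22, 22, 22]}}

```text
clock: 14.3
ee_pos: [0.5112, -0.1629, 0.0709]
tool_rot: [3.137, 0.151, 0.002]
wrist_force: [-0.1, -0.0, -2.1]
grip_width: 0.302
```

```bash
python3 - <<'E'
from h import *
im=save("wrist","w13"); sd=save("side","s13"); sc=save("scene","sc13"); s=arm.state(); print({k:np.round(s[k],4) for k in ["ee_pos","tool_rot","wrist_force","ft_torque","grip_width","clock"]})
a=cv2.imread("pics/s13.png"); b=cv2.imread("pics/w13.png"); c=cv2.imread("pics/sc13.png")
A=cv2.resize(a[165:255,225:315],(400,400),interpolation=cv2.INTER_CUBIC); B=cv2.resize(b[110:260,205:355],(400,400),interpolation=cv2.INTER_CUBIC)
cv2.imwrite("pics/c13.png",np.hstack([A,B]))
cv2.imwrite("pics/d13.png",cv2.resize(c[170:290,180:300],(600,600),interpolation=cv2.INTER_CUBIC))
E
```

```text
{'ee_pos': array([ 0.5113, -0.1628,  0.0712]), 'tool_rot': array([3.1369e+00, 1.5100e-01, 2.7000e-03]), 'wrist_force': array([-0.6875, -0.1954, -1.9048]), 'ft_torque': array([-0.0439, -0.0249, -0.0185]), 'grip_width': np.float64(0.2997), 'clock': np.float64(14.45)}
```

View pics/c13.png

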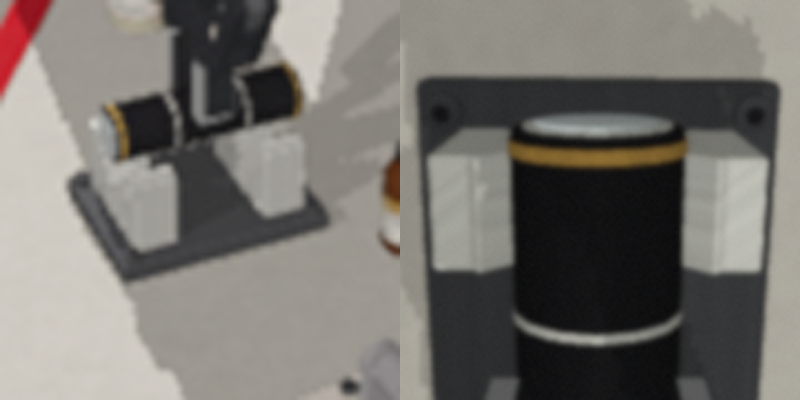

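View pics/d13.png

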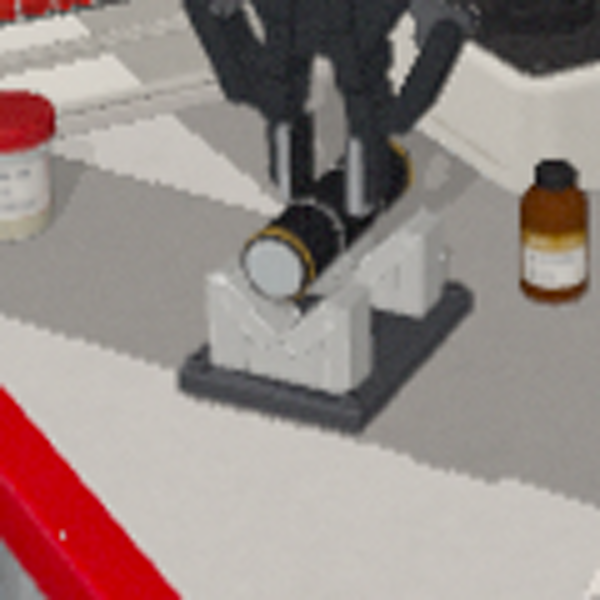

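The barrel sits centred over the groove (barrel centre 598, supports' centre 600 in the crop). I'll descend slowly and watch the force.

{"api": "send_rows", "payload": {"dp": [[0, 0, -4], [0, 0, -4], [0, 0, -2], [0, 0, -1], [0, 0, 0], [0, 0, 0]], "spin": [0, 0, 0, 0, 0, 0], "grip": [22, 22, 22, 22, 22, 22]}}

```text
clock: 15.05
ee_pos: [0.5107, -0.1625, 0.0592]
tool_rot: [3.138, 0.151, 0.0]
wrist_force: [0.0, -0.0, -1.5]
grip_width: 0.295
```

{"api": "send_rows", "payload": {"dp": [[0, 0, -1], [0, 0, 0], [0, 0, 0]], "spin": [0, 0, 0], "grip": [22, 22, 22]}}

```text
clock: 15.35
ee_pos: [0.5109, -0.1626, 0.0584]
tool_rot: [3.138, 0.151, 0.001]
wrist_force: [0.4, -0.2, -0.7]
grip_width: 0.303
```

{"api": "send_rows", "payload": {"dp": [[0, 0, -1], [0, 0, 0], [0, 0, 0]], "spin": [0, 0, 0], "grip": [22, 22, 22]}}

```text
clock: 15.65
ee_pos: [0.511, -0.1627, 0.0582]
tool_rot: [3.137, 0.151, 0.002]
wrist_force: [-1.9, 0.7, 7.0]
grip_width: 0.298
```

{"api": "send_rows", "payload": {"dp": [[0, 0, -0.5], [0, 0, 0], [0, 0, 0]], "spin": [0, 0, 0], "grip": [22, 22, 22]}}

```text
clock: 15.95
ee_pos: [0.511, -0.1627, 0.0581]
tool_rot: [3.137, 0.151, 0.002]
wrist_force: [-2.9, 0.9, 10.9]
grip_width: 0.301
```

```bash
python3 - <<'E'
from h import *
im=save("wrist","w14"); sc=save("scene","sc14"); sd=save("side","s14")
for _ in range(3):
    s=arm.state(); print({k:np.round(s[k],4) for k in ["ee_pos","tool_rot","wrist_force","ft_torque","grip_width","clock"]}); arm.get_image("side")
a=cv2.imread("pics/s14.png"); b=cv2.imread("pics/w14.png"); c=cv2.imread("pics/sc14.png")
A=cv2.resize(a[165:255,225:315],(400,400),interpolation=cv2.INTER_CUBIC); B=cv2.resize(b[110:260,205:355],(400,400),interpolation=cv2.INTER_CUBIC)
cv2.imwrite("pics/c14.png",np.hstack([A,B]))
cv2.imwrite("pics/d14.png",cv2.resize(c[170:290,180:300],(600,600),interpolation=cv2.INTER_CUBIC))
E
```

```text
{'ee_pos': array([ 0.511 , -0.1627,  0.0581]), 'tool_rot': array([3.1371e+00, 1.5080e-01, 2.0000e-03]), 'wrist_force': array([-2.1433,  1.6487, 10.7508]), 'ft_torque': array([ 0.1481,  0.5395, -0.1438]), 'grip_width': np.float64(0.3006), 'clock': np.float64(16.1)}
{'ee_pos': array([ 0.511 , -0.1627,  0.0581]), 'tool_rot': array([3.1371e+00, 1.5080e-01, 2.1000e-03]), 'wrist_force': array([-2.1316,  1.6366, 11.5121]), 'ft_torque': array([ 0.1751,  0.4643, -0.1003]), 'grip_width': np.float64(0.3032), 'clock': np.float64(16.15)}
{'ee_pos': array([ 0.511 , -0.1627,  0.0581]), 'tool_rot': array([3.1371e+00, 1.5090e-01, 2.1000e-03]), 'wrist_force': array([-3.1051,  0.7739, 10.4952]), 'ft_torque': array([ 0.1987,  0.5093, -0.105 ]), 'grip_width': np.float64(0.298), 'clock': np.float64(16.2)}
```

View pics/c14.png

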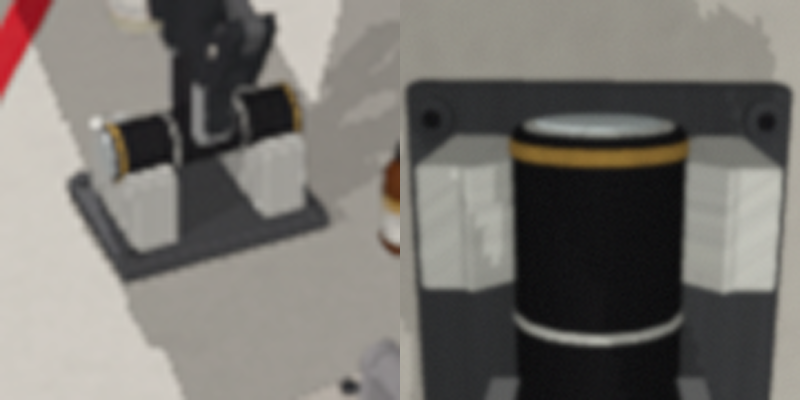

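View pics/d14.png

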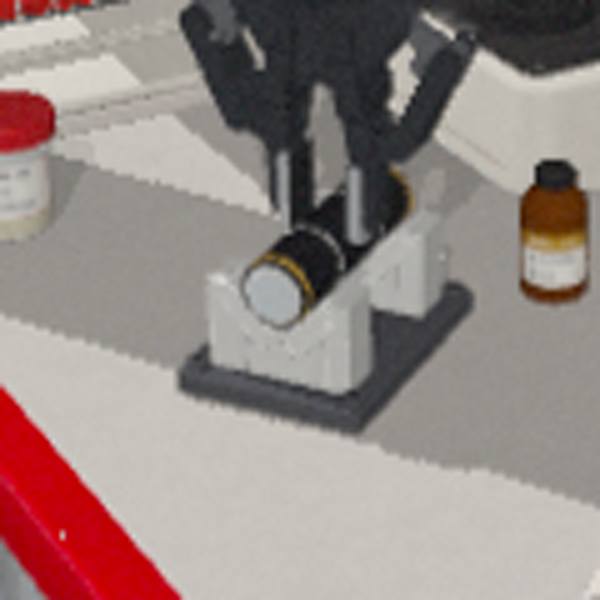

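View pics/s14.png

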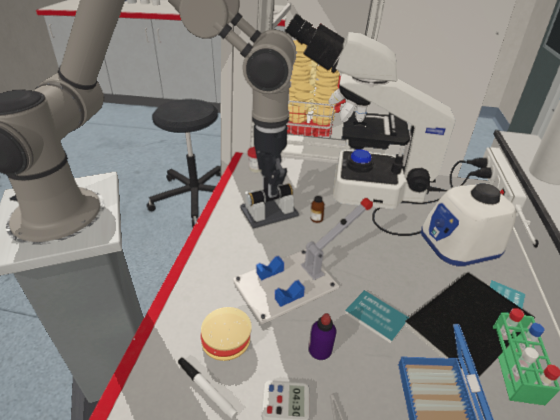

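{"api": "send_rows", "payload": {"dp": [[-0.4, 0.1, -0.5], [0, 0, 0], [0, 0, 0], [0, 0, 0]], "spin": [0, 0, 0, 0], "grip": [22, 22, 22, 22]}}

```text
clock: 16.65
ee_pos: [0.511, -0.1627, 0.0581]
tool_rot: [3.137, 0.151, 0.004]
wrist_force: [-3.4, 2.0, 13.2]
grip_width: 0.301
```

```bash
python3 - <<'E'
from h import *
p=[.5092,-.163,.0944]; c,s=np.cos(p[2]),np.sin(p[2])
W=lambda X:[p[0]+c*X[0]-s*X[1],p[1]+s*X[0]+c*X[1],X[2]]
sc=arm.get_image("scene"); w=arm.get_image("wrist"); sd=arm.get_image("side")
print("scene near end disk: obs (235.0,228.6)",proj(sc,W((-.055,0,.055))), "per 5mm",proj(sc,W((-.050,0,.055))))
print("scene vee apex ends obs apex? ",proj(sc,W((-.05,.034,.056))),proj(sc,W((-.05,-.034,.056))))
print("wrist far end top: obs row",110+112/400*150,proj(w,W((.055,0,.071))),"per 5mm",proj(w,W((.05,0,.071))))
print("side near end: obs",225+105*.225,165+148*.225,proj(sd,W((-.055,0,.055))),proj(sd,W((-.05,0,.055))))
print("side support corner obs",225+140*.225,165+170*.225,proj(sd,W((-.05,-.034,.056))))
for n,cam in [("jar","side"),("violet_bottle","side"),("oil","side"),("hold_down","side"),("red_grip","side")]:
    r=arm.recognise(n,cam); print(n,[(np.round(a["centre"],3).tolist(),round(a["p"],2)) for a in r[:1]])
F=[]
for _ in range(4):
    s_=arm.state(); F.append(s_["wrist_force"]); arm.get_image("side")
print(np.mean(F,0),np.std(F,0),s_["ee_pos"],s_["clock"],s_["dq"].round(4),s_["grip_width"])
E
```

```text
scene near end disk: obs (235.0,228.6) [233.32177178 228.43927894] per 5mm [234.40397011 227.41836005]
scene vee apex ends obs apex?  [220.39387786 223.91775535] [248.71100586 230.16792232]
wrist far end top: obs row 152.0 [280.01399899 166.77831416] per 5mm [279.99025636 178.1788562 ]
side near end: obs 248.625 198.3 [247.99916521 199.80022203] [249.95304476 199.30871479]
side support corner obs 256.5 203.25 [255.36619062 206.91759606]
jar [([0.526, 0.028, 0.038], 0.63)]
violet_bottle [([0.464, -0.572, 0.066], 0.89)]
oil [([0.606, -0.234, 0.037], 0.72)]
hold_down [([0.588, -0.375, 0.112], 0.67)]
red_grip [([0.593, -0.378, 0.116], 0.69)]
[-2.86247054  1.18585089 13.84859286] [0.44526919 0.27124375 0.38700074] [ 0.51104624 -0.1626957   0.05807363] 17.2 [-0.0012 -0.0011  0.0016 -0.0002 -0.0012  0.001 ] 0.30124809339968295
```

```bash
python3 - <<'E'
from h import *
im=arm.get_image("side"); u=np.array([.983,.184,0]); H=np.array([.5297,-.388,.068])
a=im["color"][190:220,350:385]; h=cv2.cvtColor(a,cv2.COLOR_RGB2HSV); m=((h[...,0]<8)|(h[...,0]>172))&(h[...,1]>150); ys,xs=np.nonzero(m); print(xs.mean()+350,ys.mean()+190)
for d in (2.2,2.3,2.4,2.5,2.6): print(d,proj(im,H-u*.14*np.cos(d)+np.array([0,0,.14*np.sin(d)])).round(1))
s=arm.state(); print(s["wrist_force"],s["clock"])
E
```

```text
366.44444444444446 203.35802469135803
2.2 [355.  192.1]
2.3 [358.7 194.3]
2.4 [361.9 197. ]
2.5 [364.6 200.1]
2.6 [366.7 203.7]
[-3.01807156  0.37445071 13.4738188 ] 17.3
```

```bash
python3 - <<'E'
from h import *
print(arm.hand_in()); s=arm.state(); print(s["wrist_force"],s["ee_pos"],s["clock"])
E
```

```text
the job is handed in; nothing more can be done
None
the job is handed in; nothing more can be done
```

The job is handed in. I swung the hold-down arm open and lifted the barrel out of the saddles. It went into the V-block groove, and I finished still gripping it and pressing down. `hand_in()` gave no verdict, and the state was no longer readable afterwards. Everything below comes from checks just before hand-in, at about 17 s on the clock.

**Last checks**
- **Hold-down arm:** its red tip in the side picture matched the open stop at about 2.6 rad.
- **Push:** the wrist read about 13.5–13.8 N downward. With the barrel's weight (about 1.7 N) that is roughly 15 N, or an estimated 11 N on each face; the face forces were not measured.
- **Height:** the tool stopped at 58 mm, where the barrel's middle is at the seated 55 mm.
- **Sideways and angle:** before the final descent the barrel was centred over the groove to about 1 mm, and its direction matched the groove to about 0.1°. The later pictures show it seated.
- **Lengthwise:** the barrel sits about 2 mm off centre, against the 10 mm allowed.
- **Bystanders:** the jar and the two bottles still show where they were, within the networks' error of several millimetres.

**What disagreed or slipped**
- A sideways load of about 3 N along the groove and 1 N across it stayed on the wrist. A 0.4 mm correction did not remove it.
- The red grip slipped partly out of the pads near the top of its swing. It was already past upright, so the arm still fell open.
- The gripper reads about 6 mm narrower than the 32 mm barrel, but the barrel held firmly throughout.

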